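# Gather the loose studs in the caddy's cut-off corner

## Robot

A 6-joint arm with a two-finger parallel gripper is mounted at the origin on the work surface. World frame = base frame: x ahead of the robot, y to its left, z up, the work surface at z = 0. Lengths are in m, angles in rad, forces in N, time in s.
With the tool pointing down it reaches from about 0.35 to 0.975 m from the base axis. Payload 17.4 kg.
Tool frame: the origin (TCP) lies midway between the tips of the shut fingers; the grasp point (between the pads) lies 19 mm behind it (env.tcp_to_grasp is the distance from the TCP to the grasp point, in m); z points along the fingers, y is the direction in which the jaws open and shut (so a half turn about z gives the same grasp; the last joint's range is limited). The gripper opens to 85 mm and grips with 20 to 120 N. Pads are 22 mm wide; open, the fingers measure 114 mm over their backs; the gripper's body (76 mm by 85 mm) begins 54 mm behind the grasp point. The pads swing forward as they close: fully open they stand 13 mm farther back than shut.
Start: joints at [1.249, 0.116, 1.442, -0, 1.584, -0.038], TCP at [0.189, 0.648, 0.231] pointing down, gripper open.
Joint ranges: [-2.83, 2.83], [-0.83, 2.19], [0.07, 2.5], [-1.14, 4.28], [0.01, 3], [-2.97, 2.97]. Speed limits (rad/s): [1.89, 1.89, 2.22, 3.14, 3.14, 3.14].

## Interface

Orientations are given as a rotation vector (axis times angle).
In Python, from bench import env gives the robot as it stands. The module is installed in compiled form; this text tells all that it offers.
- The arm moves only by the tool jog_arm, never from a script. Its argument "plan" is a list of rows, each a list of 7 numbers: the shift along the tool's x, y, z in m, then the turn, a rotation vector about the tool's x, y, z in degrees, then the closure, from -1 (fully open) to 1 (shut), so that 0 is half open. A call has 1 to 20 rows; each row shifts and turns the commanded pose from where the row before left it, along the tool's axes as they then stand; what a row does not reach is not made up. A row lasts 1/10 s, in which the tool goes at most 50 mm and 8.59 degrees, less where a joint would pass 70% of its speed; a pose out of reach is approached as far as the arm can. A call with a gripper value outside its range is refused whole. The fingers move at their own pace and stop on an object; the grip force is fixed at half the most. Time passes only in rows, so rows that do not move let the fingers close. It gives the time, the measured TCP pose, the force and the opening at its end, in the units of the state.
- env.state(): the state, without advancing time (a new reading comes with each control period).
- env.grab_frame(name): name is "scene" or "top" or "wrist"; returns (picture, depth): 384x512x3 uint8, red, green, blue; 384x512 float32, m along the optical axis (not along the pixel's ray), 0 where there is no reading.
- env.camera_info(name): a dict with "intrinsics" (3x3 intrinsics, pixels), "k1" (the pictures are not rectified: a ray, as slopes to the right and down, at radius r is drawn at 1 + k1 r^2 times it, then the intrinsics apply), "origin" and "rotation" of the camera in the world. Camera axes: x right, y down, z forward; pixel columns grow to the right and rows downward; lengths in m; the calibration is good to about 2 mm. A picture is of the moment at which its call begins: read the wrist's pose just before it. camera_info takes no time and is no camera call; for the wrist camera it gives the pose at the moment of the call.
- env.hand_in(): hands the job in, once; it reports no verdict.
The state is a dict: "clock": time; "joints": joint angles; "dq": joint speeds; "effort": joint torques, N m; "ee_pos": TCP position; "ee_rot": TCP orientation; "wrist_force": force on the tool from outside, world axes, zero at the start; "wrist_torque": the same for the moment, N m; "grip_width": finger opening in m.
Only numpy, scipy, OpenCV 4.12 (cv2) and the standard library are available. Lean on these libraries where they do the work, as an engineer would, in place of code of your own. Each camera call takes 0.05 s, during which the arm holds its last target. There are 200 camera calls.

## Task

Take the specimen caddy by its carrying bar and slide it, flat on the bench without lifting it, from the round mat it stands on to the middle of the empty round mat. There lift it a few centimetres clear of the bench and tilt it until all four loose brass studs have slid together into the cut-off corner. Finish while holding it still above that mat, tilted, with that corner lowest and the studs in it; leave the other things on the bench where they are.

Things in the scene. Friction and masses are not known exactly. Their poses are not given: they have to be found in the camera images.
- caddy: specimen caddy: open grey plastic tray, outside 170 (its x) by 120 (its y) by 42 mm high, walls and floor 4 mm, one corner cut off (towards its +x +y: a slanting wall 51 mm long at 45 degrees), a fixed steel carrying bar across its middle. Origin: centre of its underside, z up. Starts on one of two mats, turned widely. 0.4 to 0.65 kg with its studs
- caddy_grip (a point): middle of the caddy's carrying bar, 97 mm straight above the caddy's origin. The bar runs along the caddy's y, is 14 mm wide (along the caddy's x), 16 mm high (89 to 105 mm above the underside), 120 mm clear between its two uprights; below it is free space down to the studs, so fingers can straddle it from above
- caddy_corner (a point): on the caddy's inner floor, at the foot of the middle of the slanting wall of the cut-off corner: at (+63, +38, +4) mm in the caddy's frame
- mat_a: round black rubber bench mat, 220 mm across, thin grey circle near its rim, 1 mm thick and flat; things slide over it as if it were not there. Origin: its centre. The caddy always STARTS on this mat, within 12 mm of its centre
- mat_b: a second mat, the same as the first, which starts EMPTY, 0.24 to 0.42 m away to the robot's left or right of the first. Origin: its centre. The way straight across between the mats is free
- stud0: one of the four loose brass studs in the caddy: a plain disc 16 mm across, 10 mm high, 18 g, standing flat on the caddy's floor. Origin: centre of its underside. Polished: it starts to slide down the floor at a tilt of 8 to 12 degrees, but to slide along a wall that it also leans on takes 14 to 21
- stud1: one of the four loose brass studs in the caddy: a plain disc 16 mm across, 10 mm high, 18 g, standing flat on the caddy's floor. Origin: centre of its underside. Polished: it starts to slide down the floor at a tilt of 8 to 12 degrees, but to slide along a wall that it also leans on takes 14 to 21
- stud2: one of the four loose brass studs in the caddy: a plain disc 16 mm across, 10 mm high, 18 g, standing flat on the caddy's floor. Origin: centre of its underside. Polished: it starts to slide down the floor at a tilt of 8 to 12 degrees, but to slide along a wall that it also leans on takes 14 to 21
- stud3: one of the four loose brass studs in the caddy: a plain disc 16 mm across, 10 mm high, 18 g, standing flat on the caddy's floor. Origin: centre of its underside. Polished: it starts to slide down the floor at a tilt of 8 to 12 degrees, but to slide along a wall that it also leans on takes 14 to 21
- dish: bystander: closed glass culture dish, 60 mm across, 14 mm high. Origin: centre of its underside
- eyepiece: bystander: black microscope eyepiece standing up, 42 mm across, 52 mm high. Origin: centre of its underside
- tweezers: bystander: steel tweezers lying flat, about 115 mm long along their y, 6 mm high. Origin: on their underside, about 12 mm from the middle
- pen: bystander: marker pen lying flat, 155 mm long along its x, 12 mm high. Origin: on its underside, about 7 mm from the middle
- mouse: bystander: black computer mouse, 100 x 58 x 34 mm. Origin: centre of its underside
- jar: bystander: closed glass jar, 56 mm across, 75 mm high. Origin: centre of its underside
- small_tray: bystander: empty small grey tray without bar, 110 x 80 x 28 mm. Origin: centre of its underside
Mind the look-alikes: they are no part of the job. Of the things that look like the caddy, the smallest one is meant.

How it is judged:
By the outcome, as a careful person would: the job done as asked, in the order asked, and still so for the second after the job is handed in, while the arm keeps its last pose, push and grip.
It also fails if it takes over 48 s, if anything falls off the work surface, if the arm or the gripper's body presses on something with over 40 N, if the wrist force passes 120 N, or if a joint passes its speed limit or range.

## Working session

There is one attempt and no reset: what is moved stays moved. The work goes in short steps, Python scripts to look and compute and a tool call to move; the robot and the scene stay as the last step left them, time stands still between calls to the robot, and variables do not carry over. Pictures are saved under pics/ and viewed, about 8 in all and at most 12, crops included, and the job is handed in when it is done.

Besides the shell and the picture viewer there is one more tool, called after "Call:" by a JSON object that holds its "method" and its "body", one argument or row to a line. jog_arm: Moves the arm, as the interface text tells. Its arguments: {"type":"object","properties":{"plan":{"type":"array","items":{"type":"array","items":{"type":"number"}}}},"required":["plan"]}

```bash
mkdir -p pics; cat > h.py <<'E'
import numpy as np, cv2
from scipy.spatial.transform import Rotation as R
from bench import env
def snap(cam,fn):
    s=env.state(); ci=env.camera_info(cam); p,d=env.grab_frame(cam)
    cv2.imwrite('pics/'+fn+'.png',p[:,:,::-1]); np.savez('pics/'+fn+'.npz',p=p,d=d,K=ci['intrinsics'],k1=ci['k1'],o=ci['origin'],R=ci['rotation'])
    return p,d
def cloud(fn):
    f=np.load('pics/'+fn+'.npz'); d=f['d']; h,w=d.shape
    u,v=np.meshgrid(np.arange(w),np.arange(h)); 
    n=cv2.undistortPoints(np.stack([u,v],-1).reshape(-1,1,2).astype(float),f['K'],np.array([float(f['k1']),0,0,0,0])).reshape(h,w,2)
    c=np.dstack([n,np.ones((h,w))])*d[...,None]
    return f['p'],d,c@np.array(f['R']).T+np.array(f['o']),n,f
def onplane(fn,u,v,z):
    f=np.load('pics/'+fn+'.npz')
    n=cv2.undistortPoints(np.array([[[u,v]]],float),f['K'],np.array([float(f['k1']),0,0,0,0])).ravel()
    r=f['R']@np.array([n[0],n[1],1]); o=f['o']; return o+r*(z-o[2])/r[2]
E
python3 - <<'E'
from h import *
a,_=snap('top','top0'); b,_=snap('scene','scene0')
print(env.state()['ee_rot'],env.tcp_to_grasp,env.camera_info('top')['origin'],env.camera_info('top')['rotation'])
cv2.imwrite('pics/top0b.png',cv2.resize(a[:,:,::-1],(800,600),interpolation=cv2.INTER_CUBIC))
E
```

```text
[-4.44309003e-01 -3.10979907e+00  1.72083704e-03] 0.0187 [0.40982942 0.01130779 1.19992659] [-2.15319573  2.21105965 -0.10573829]
```

View pics/top0b.png

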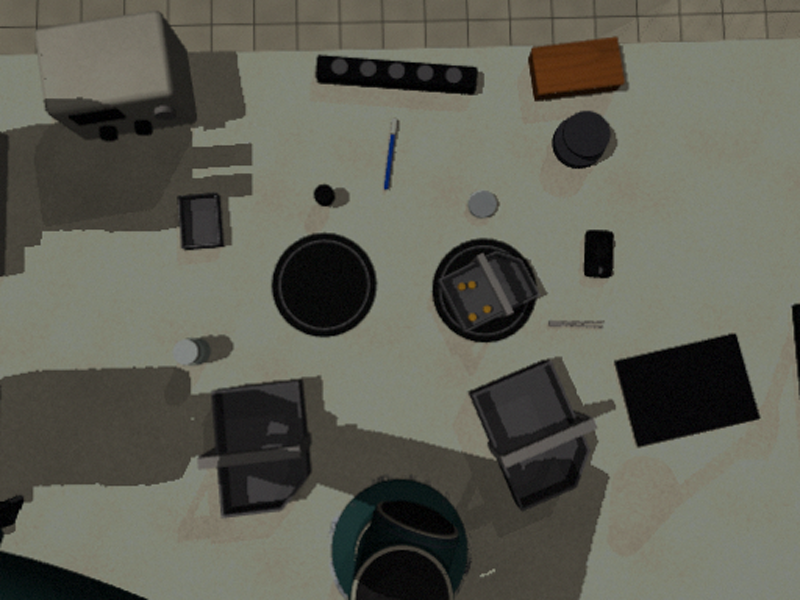

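View pics/scene0.png

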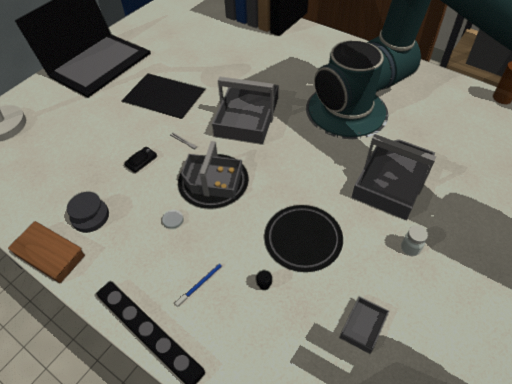

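Candidates for the caddy in the top view (800 px scale) are barred trays at (487,285), (260,448) and (535,435). The two near the base are larger and hold no studs. The small one stands on a mat with four brass studs, so that's my choice. The small tray at (202,222) has no bar. The empty mat is at (324,285).

```bash
sed -i "s/R=ci\['rotation'\]/R=R.from_rotvec(ci['rotation']).as_matrix()/" h.py
python3 - <<'E'
from h import *
snap('top','top1')
p,d,P,n,f=cloud('top1')
s=1/1.5625
for nm,u,v,z in [('matA',485,290,.001),('matB',324,285,.001)]:
    print(nm,onplane('top1',u*s,v*s,z))
# mat_b fit by dark pixels
g=p.max(2)
q=onplane('top1',324*s,285*s,.001)
X=P[...,0];Y=P[...,1];Z=P[...,2]
print('z bench',np.median(Z[d>0]))
m=(g<45)&(np.hypot(X-q[0],Y-q[1])<.14)&(d>0)
c,r=cv2.minEnclosingCircle(P[m][:,:2].astype(np.float32));print('matB',c,r,P[m][:,:2].mean(0),m.sum())
qa=onplane('top1',485*s,290*s,.001)
m=(np.hypot(X-qa[0],Y-qa[1])<.15)&(Z>.085)&(Z<.125)
b=P[m];print('bar n',len(b),b.mean(0),b.min(0),b.max(0)); rect=cv2.minAreaRect(b[:,:2].astype(np.float32));print(rect)
m2=(np.hypot(X-qa[0],Y-qa[1])<.15)&(Z>.033)&(Z<.05)
rim=P[m2];print('rim',len(rim),cv2.minAreaRect(rim[:,:2].astype(np.float32)))
c=p[140:225,260:365,::-1];c=np.clip(c.astype(float)*1.8,0,255).astype(np.uint8)
cv2.imwrite('pics/crop1.png',cv2.resize(c,None,fx=7,fy=7,interpolation=cv2.INTER_CUBIC))
E
```

```text
matA [ 0.51549648 -0.19389713  0.001     ]
matB [0.53481859 0.14351657 0.001     ]
z bench 0.0015252463151338436
matB (0.536949634552002, 0.14459893107414246) 0.10868538171052933 [0.53626865 0.14444439] 3319
bar n 244 [ 0.51915738 -0.19424485  0.10412618] [ 0.45943087 -0.22694933  0.08853654] [ 0.57833941 -0.16168581  0.11259656]
((0.5197721123695374, -0.19516873359680176), (0.12707316875457764, 0.01591038890182972), 25.325401306152344)
rim 260 ((0.5187047719955444, -0.19596461951732635), (0.12414378672838211, 0.17058271169662476), 24.589616775512695)
```

View pics/crop1.png

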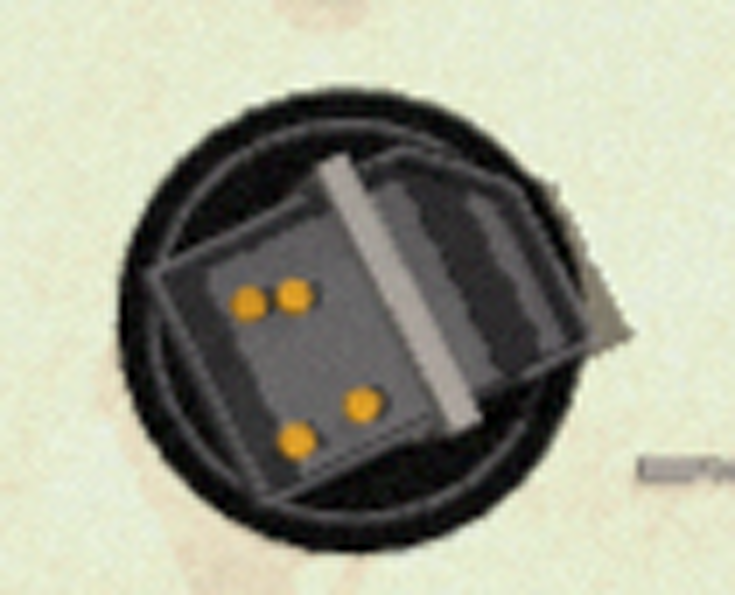

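The close crop shows the small barred caddy on its mat. The four studs are in its -x half, at crop px (249,303), (294,297), (362,405) and (297,440), and the bar runs (335,165) to (462,420). The cut corner faces up and right, around (465,165). The bar top at about 0.104 m and the rim at 124 x 171 mm fit the description. Next I'll work out the approach.

```bash
python3 - <<'E'
from h import *
s=env.state(); print(s['clock'],s['ee_pos'],s['joints'])
T=R.from_rotvec(s['ee_rot']); print(T.as_matrix().round(3))
yaw=np.radians(-65.05); cx=np.array([np.cos(yaw),np.sin(yaw),0])
for sg in(1,-1):
    y=sg*cx; z=np.array([0,0,-1.]); x=np.cross(y,z); G=R.from_matrix(np.stack([x,y,z],1))
    print(sg,'turn in tool',np.degrees((T.inv()*G).as_rotvec()).round(2))
    print(' x,y axes',x.round(3),y.round(3), G.as_rotvec())
tgt=np.array([.5193,-.1955,.20]); dlt=tgt-s['ee_pos']; print('shift tool',T.inv().apply(dlt).round(4))
E
```

```text
0.15 [0.18896996 0.64785741 0.23073942] [ 1.24919019e+00  1.16377791e-01  1.44209733e+00  1.60402200e-06
  1.58401947e+00 -3.77939130e-02]
[[-0.96   0.28  -0.   ]
 [ 0.28   0.96  -0.001]
 [ 0.    -0.001 -1.   ]]
1 turn in tool [-3.0000e-02  6.0000e-02  1.3879e+02]
 x,y axes [0.907 0.422 0.   ] [ 0.422 -0.907  0.   ] [3.06742076 0.67862675 0.        ]
-1 turn in tool [-5.000e-02 -2.000e-02 -4.121e+01]
 x,y axes [-0.907 -0.422 -0.   ] [-0.422  0.907 -0.   ] [ 0.67862675 -3.06742076 -0.        ]
shift tool [-0.5533 -0.7171  0.0314]
```

Call:
{"method": "jog_arm", "body": {
  "plan": [
    [-0.02,-0.026,0.001,0,0,0,-1],
    [-0.0285,-0.037,0.0018,0,0,0,-1],
    [-0.0285,-0.037,0.0018,0,0,0,-1],
    [-0.0285,-0.037,0.0018,0,0,0,-1],
    [-0.0285,-0.037,0.0018,0,0,0,-1],
    [-0.0285,-0.037,0.0018,0,0,0,-1],
    [-0.0285,-0.037,0.0018,0,0,0,-1],
    [-0.0285,-0.037,0.0018,0,0,0,-1],
    [-0.0285,-0.037,0.0018,0,0,0,-1],
    [-0.0285,-0.037,0.0018,0,0,0,-1],
    [-0.0285,-0.037,0.0018,0,0,0,-1],
    [-0.0285,-0.037,0.0018,0,0,0,-1],
    [-0.0285,-0.037,0.0018,0,0,0,-1],
    [-0.0285,-0.037,0.0018,0,0,0,-1],
    [-0.0285,-0.037,0.0018,0,0,0,-1],
    [-0.0285,-0.037,0.0018,0,0,0,-1],
    [-0.0285,-0.037,0.0018,0,0,0,-1],
    [-0.0285,-0.037,0.0018,0,0,0,-1],
    [-0.0285,-0.037,0.0018,0,0,0,-1],
    [-0.02,-0.025,0.001,0,0,0,-1]
  ]
}}

```text
clock: 2.15
ee_pos: [0.5195, -0.1977, 0.1962]
ee_rot: [-0.446, -3.109, 0.0]
wrist_force: [-0.7, 0.8, 1.2]
grip_width: 0.0854
```

Call:
{"method": "jog_arm", "body": {
  "plan": [
    [0,0,0,0,0,8.2,-1],
    [0,0,0,0,0,8.2,-1],
    [0,0,0,0,0,8.2,-1],
    [0,0,0,0,0,8.2,-1],
    [0,0,0,0,0,8.2,-1],
    [0,0,0,0,0,8.2,-1],
    [0,0,0,0,0,8.2,-1],
    [0,0,0,0,0,8.2,-1],
    [0,0,0,0,0,8.2,-1],
    [0,0,0,0,0,8.2,-1],
    [0,0,0,0,0,8.2,-1],
    [0,0,0,0,0,8.2,-1],
    [0,0,0,0,0,8.2,-1],
    [0,0,0,0,0,8.2,-1],
    [0,0,0,0,0,8.2,-1],
    [0,0,0,0,0,8.2,-1],
    [0,0,0,0,0,7.6,-1],
    [0,0,0,0,0,0,-1]
  ]
}}

```text
clock: 3.95
ee_pos: [0.519, -0.1952, 0.1967]
ee_rot: [-3.068, -0.675, 0.0]
wrist_force: [0.2, 0.4, -0.2]
grip_width: 0.0856
```

```bash
cat > go.py <<'E'
import sys
from h import *
s=env.state(); T=R.from_rotvec(s['ee_rot'])
yaw=np.radians(-65.05); y=np.array([np.cos(yaw),np.sin(yaw),0]); z=np.array([0,0,-1.]); G=R.from_matrix(np.stack([np.cross(y,z),y,z],1))
tgt=np.array([float(a) for a in sys.argv[1:4]])
print('t',s['clock'],'pos',s['ee_pos'].round(4),'F',np.round(s['wrist_force'],1),'M',np.round(s['wrist_torque'],2),'w',s['grip_width'],'j',np.round(s['joints'],2))
print('shift',T.inv().apply(tgt-s['ee_pos']).round(4),'turn',np.degrees((T.inv()*G).as_rotvec()).round(2))
E
python3 go.py .5193 -.1955 .077
python3 - <<'E'
from h import *
a,_=snap('wrist','w0')
cv2.imwrite('pics/w0b.png',np.clip(a[:,:,::-1]*1.6,0,255).astype(np.uint8))
p,d,P,n,f=cloud('w0')
X,Y,Z=P[...,0],P[...,1],P[...,2]
m=(np.hypot(X-.5193,Y+.1955)<.09)&(Z>.09)&(Z<.12)&(d>.05)
print(m.sum(),np.median(P[m],0),cv2.minAreaRect(P[m][:,:2].astype(np.float32)))
E
```

```text
t 3.95 pos [ 0.519  -0.1952  0.1967] F [ 0.2  0.4 -0.2] M [-0.01 -0.01 -0.01] w 0.08556489379268076 j [-0.41 -0.14  1.75 -0.    1.53  0.73]
shift [1.000e-04 4.000e-04 1.197e-01] turn [-0.01  0.01 -0.15]
3054 [ 0.52490028 -0.1938916   0.10478841] ((0.5186123847961426, -0.1965414583683014), (0.1282750368118286, 0.0159388929605484), 24.96691131591797)
```

View pics/w0b.png

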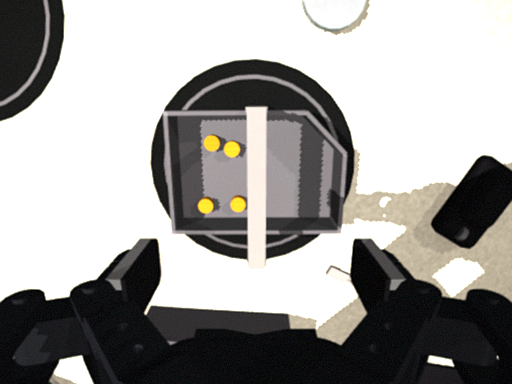

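The wrist view shows the bar at px (257,105)–(257,268), upright between the jaws and centred on them, with the cut corner upper right at (325,130). The wrist measurement agrees with the top view to about 1 mm, so I'm descending and gripping.

Call:
{"method": "jog_arm", "body": {
  "plan": [
    [0,0.0,0.015,0,0,0,-1],
    [0,0.0005,0.025,0,0,0,-1],
    [0,0,0.025,0,0,0,-1],
    [0,0,0.02,0,0,0,-1],
    [0,0,0.015,0,0,0,-1],
    [0,0,0.01,0,0,0,-1],
    [0,0,0.0095,0,0,0,-1],
    [0,0,0,0,0,0,-1],
    [0,0,0,0,0,0,1],
    [0,0,0,0,0,0,1],
    [0,0,0,0,0,0,1],
    [0,0,0,0,0,0,1],
    [0,0,0,0,0,0,1],
    [0,0,0,0,0,0,1],
    [0,0,0,0,0,0,1],
    [0,0,0,0,0,0,1],
    [0,0,0,0,0,0,1],
    [0,0,0,0,0,0,1],
    [0,0,0,0,0,0,1]
  ]
}}

```text
clock: 5.9
ee_pos: [0.5195, -0.1957, 0.0778]
ee_rot: [3.067, 0.678, 0.001]
wrist_force: [-0.2, -0.9, 6.3]
grip_width: 0.0129
```

```bash
python3 go.py .5366 .1445 .077
python3 - <<'E'
from h import *
print(env.state()['ee_rot']); a,_=snap('wrist','w1')
p,d,P,n,f=cloud('w1')
cv2.imwrite('pics/w1b.png',np.clip(a[:,:,::-1]*1.6,0,255).astype(np.uint8))
# mat_b centre refined from top (arm permitting)
a,_=snap('top','top2');p,d,P,n,f=cloud('top2')
m=(p.max(2)<45)&(np.hypot(P[...,0]-.5366,P[...,1]-.1445)<.14)&(P[...,2]<.02)
print(cv2.minEnclosingCircle(P[m][:,:2].astype(np.float32)))
E
```

```text
t 5.9 pos [ 0.5195 -0.1957  0.0778] F [-0.2 -0.9  6.3] M [-0.01  0.03  0.03] w 0.012880622930856582 j [-0.41 -0.06  1.88 -0.    1.33  0.73]
shift [ 0.1589 -0.3013  0.0007] turn [ 0.03 -0.02 -0.01]
[3.06711847e+00 6.78185019e-01 8.18102961e-04]
((0.5368177890777588, 0.14440451562404633), 0.10841545462608337)
```

View pics/w1b.png

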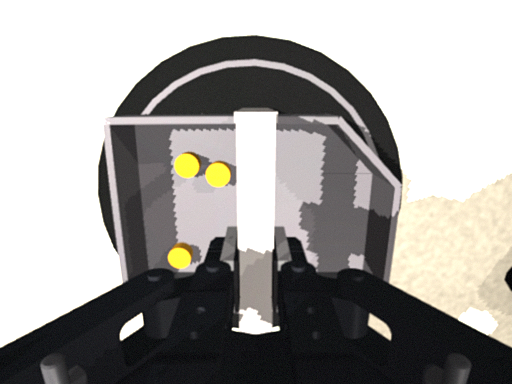

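The grip holds (12.9 mm opening on the 14 mm bar). The wrist view shows the bar between the pads at px (257,280) and the cut corner at (370,150). Fz of +6 N means the caddy is pressed lightly onto the bench. I'll slide a first 100 mm stretch and check.

Call:
{"method": "jog_arm", "body": {
  "plan": [
    [0.0023,-0.0044,0,0,0,0,1],
    [0.0047,-0.0089,0,0,0,0,1],
    [0.007,-0.0133,0,0,0,0,1],
    [0.0093,-0.0177,0,0,0,0,1],
    [0.0093,-0.0177,0,0,0,0,1],
    [0.007,-0.0133,0,0,0,0,1],
    [0.0047,-0.0089,0,0,0,0,1],
    [0.0023,-0.0044,0,0,0,0,1]
  ]
}}

```text
clock: 6.8
ee_pos: [0.5244, -0.0955, 0.0778]
ee_rot: [3.066, 0.679, 0.001]
wrist_force: [-0.2, -7.5, 4.6]
grip_width: 0.013
```

```bash
python3 go.py .5366 .1445 .077
```

```text
t 6.8 pos [ 0.5244 -0.0955  0.0778] F [-0.2 -7.5  4.6] M [-1.09  0.04  0.08] w 0.012994351703297501 j [-0.23 -0.11  1.92 -0.    1.33  0.91]
shift [ 0.1123 -0.2124  0.0005] turn [ 0.08 -0.    0.02]
```

Call:
{"method": "jog_arm", "body": {
  "plan": [
    [0.0023,-0.0044,0,0,0,0,1],
    [0.0047,-0.0089,0,0,0,0,1],
    [0.007,-0.0133,0,0,0,0,1],
    [0.0093,-0.0177,0,0,0,0,1],
    [0.0093,-0.0177,0,0,0,0,1],
    [0.0093,-0.0177,0,0,0,0,1],
    [0.0093,-0.0177,0,0,0,0,1],
    [0.0093,-0.0177,0,0,0,0,1],
    [0.0093,-0.0177,0,0,0,0,1],
    [0.0093,-0.0177,0,0,0,0,1],
    [0.0093,-0.0177,0,0,0,0,1],
    [0.0093,-0.0177,0,0,0,0,1],
    [0.007,-0.0133,0,0,0,0,1],
    [0.0047,-0.0089,0,0,0,0,1],
    [0.0025,-0.0042,0,0,0,0,1],
    [0,0,0,0,0,0,1],
    [0,0,0,0,0,0,1]
  ]
}}

```text
clock: 8.5
ee_pos: [0.5364, 0.1446, 0.0778]
ee_rot: [-3.067, -0.679, -0.001]
wrist_force: [1.4, 3.9, 5.4]
grip_width: 0.0133
```

```bash
python3 go.py .5366 .1445 .077
python3 - <<'E'
from h import *
a,_=snap('top','top3');p,d,P,n,f=cloud('top3')
X,Y,Z=P[...,0],P[...,1],P[...,2]
m=(np.hypot(X-.5366,Y-.1445)<.13)&(Z>.035)&(Z<.05);print('rim',cv2.minAreaRect(P[m][:,:2].astype(np.float32)),Z[m].mean())
a,_=snap('scene','scene3');
c=a[:,:,::-1][130:330,170:440]; cv2.imwrite('pics/s3.png',cv2.resize(np.clip(c*1.5,0,255).astype(np.uint8),None,fx=2.5,fy=2.5,interpolation=cv2.INTER_CUBIC))
E
```

```text
t 8.5 pos [0.5364 0.1446 0.0778] F [1.4 3.9 5.4] M [ 0.52 -0.11  0.04] w 0.013265355277324517 j [ 0.22 -0.06  1.87  0.    1.33  1.35]
shift [0.0001 0.0002 0.0008] turn [-0.03 -0.06  0.01]
rim ((0.517503559589386, 0.13558652997016907), (0.08681690692901611, 0.17163895070552826), 27.998947143554688) 0.04260776452764896
```

View pics/s3.png

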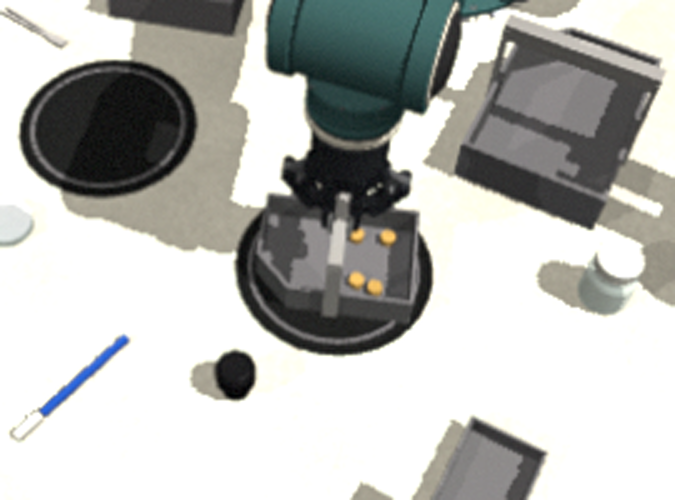

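The scene view shows the caddy flat on the empty mat at px (340,260), with all four studs in its half to the right of the bar. The first mat is now empty at (110,125), and the bystanders are untouched. I'm lifting it now.

Call:
{"method": "jog_arm", "body": {
  "plan": [
    [0,0,-0.003,0,0,0,1],
    [0,0,-0.007,0,0,0,1],
    [0,0,-0.01,0,0,0,1],
    [0,0,-0.013,0,0,0,1],
    [0,0,-0.014,0,0,0,1],
    [0,0,-0.013,0,0,0,1],
    [0,0,-0.01,0,0,0,1],
    [0,0,-0.007,0,0,0,1],
    [0,0,-0.003,0,0,0,1],
    [0,0,0,0,0,0,1],
    [0,0,0,0,0,0,1]
  ]
}}

```text
clock: 9.7
ee_pos: [0.536, 0.144, 0.1568]
ee_rot: [3.067, 0.678, -0.001]
wrist_force: [-0.1, -0.2, -6.1]
grip_width: 0.0128
```

Call:
{"method": "jog_arm", "body": {
  "plan": [
    [0.0015,0.0015,0,1.1,-1.1,0,1],
    [0.0029,0.0029,0,2.12,-2.12,0,1],
    [0.0029,0.0029,0,2.12,-2.12,0,1],
    [0.0029,0.0029,0,2.12,-2.12,0,1],
    [0.0029,0.0029,0,2.12,-2.12,0,1],
    [0.0029,0.0029,0,2.12,-2.12,0,1],
    [0.0029,0.0029,0,2.12,-2.12,0,1],
    [0.0029,0.0029,0,2.12,-2.12,0,1],
    [0.0029,0.0029,0,2.12,-2.12,0,1],
    [0.0015,0.0015,0,1.1,-1.1,0,1],
    [0,0,0,0,0,0,1],
    [0,0,0,0,0,0,1],
    [0,0,0,0,0,0,1],
    [0,0,0,0,0,0,1],
    [0,0,0,0,0,0,1],
    [0,0,0,0,0,0,1],
    [0,0,0,0,0,0,1],
    [0,0,0,0,0,0,1]
  ]
}}

```text
clock: 11.5
ee_pos: [0.5699, 0.1318, 0.1497]
ee_rot: [-2.764, -0.611, 0.575]
wrist_force: [-0.5, 0.5, -5.6]
grip_width: 0.0128
```

```bash
cat > look.py <<'E'
import sys
from h import *
k=sys.argv[1]
s=env.state();T=R.from_rotvec(s['ee_rot'])
print(s['clock'],s['ee_pos'],np.round(s['wrist_force'],1),np.round(s['joints'],2),'tilt',np.degrees(np.arccos(-T.as_matrix()[2,2])),'origin if rigid',s['ee_pos']+T.apply([0,0,.078]))
a,_=snap('scene','s'+k); b,_=snap('wrist','w'+k)
c=cv2.resize(np.clip(a[:,:,::-1][150:300,200:370]*1.4,0,255).astype(np.uint8),(425,375),interpolation=cv2.INTER_CUBIC)
w=cv2.resize(np.clip(b[:,:,::-1]*1.5,0,255).astype(np.uint8)[:,50:450],(375,360))
o=np.zeros((375,800,3),np.uint8); o[:,:425]=c; o[:360,425:]=w; cv2.imwrite('pics/v'+k+'.png',o)
E
python3 look.py 4
```

```text
11.5 [0.56987303 0.13175923 0.14974757] [-0.5  0.5 -5.6] [0.09 0.22 1.51 0.2  1.84 1.23] tilt 27.08927767874018 origin if rigid [0.53650831 0.14394247 0.08030432]
```

View pics/v4.png

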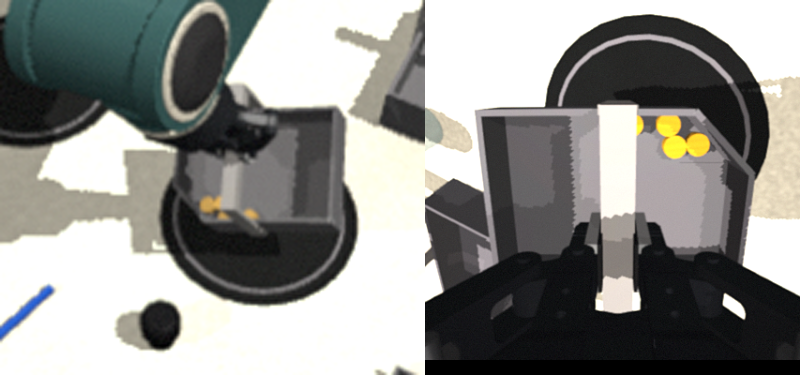

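After 27° of tilt, three studs are by the cut corner at wrist-view px (668,125), (676,147) and (698,145). The fourth hangs back on the +y wall by the bar at (637,125). I'll tilt further toward the caddy's +x so it runs along the wall.

Call:
{"method": "jog_arm", "body": {
  "plan": [
    [0,0.0041,0,3,0,0,1],
    [0,0.0041,0,3,0,0,1],
    [0,0.0041,0,3,0,0,1],
    [0,0.0041,0,3,0,0,1],
    [0,0,0,0,0,0,1],
    [0,0,0,0,0,0,1],
    [0,0,0,0,0,0,1],
    [0,0,0,0,0,0,1],
    [0,0,0,0,0,0,1],
    [0,0,0,0,0,0,1]
  ]
}}

```text
clock: 12.6
ee_pos: [0.575, 0.1178, 0.1435]
ee_rot: [-2.569, -0.52, 0.602]
wrist_force: [-0.6, 0.1, -5.4]
grip_width: 0.0133
```

```bash
python3 look.py 5
```

```text
12.6 [0.57499503 0.11781661 0.14346732] [-0.6  0.1 -5.4] [-0.01  0.28  1.5   0.36  1.9   1.19] tilt 36.47521521522435 origin if rigid [0.53670959 0.143976   0.08074642]
```

View pics/v5.png

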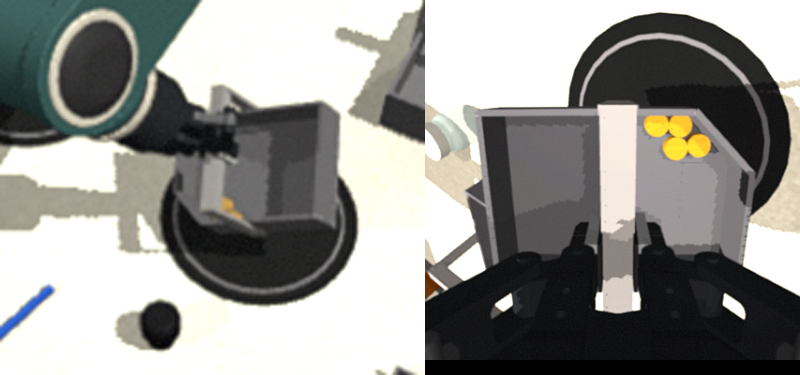

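All four studs are now bunched at the upper end of the slanting wall: px (656,125), (680,125), (676,147) and (700,145). To centre them on that wall I'll swing the low point a bit further toward +x.

Call:
{"method": "jog_arm", "body": {
  "plan": [
    [-0.002,0.0041,0,3,1.5,0,1],
    [-0.002,0.0041,0,3,1.5,0,1],
    [-0.002,0.0041,0,3,1.5,0,1],
    [0,0,0,0,0,0,1],
    [0,0,0,0,0,0,1],
    [0,0,0,0,0,0,1],
    [0,0,0,0,0,0,1]
  ]
}}

```text
clock: 13.4
ee_pos: [0.5729, 0.1055, 0.1388]
ee_rot: [-2.433, -0.429, 0.519]
wrist_force: [0.9, -0.2, -5.4]
grip_width: 0.013
```

```bash
python3 look.py 6
```

```text
13.4 [0.57287783 0.10550168 0.13876401] [ 0.9 -0.2 -5.4] [-0.09  0.27  1.54  0.49  1.88  1.15] tilt 42.34322205470952 origin if rigid [0.53716735 0.14403808 0.0811124 ]
```

View pics/v6.png

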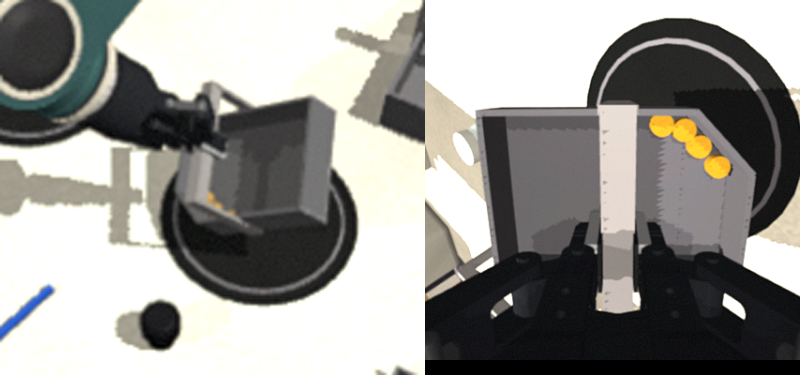

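Now they lie in a row along the slanting wall: (661,125), (684,130), (699,147) and (717,167). One more small swing the same way should move the row down.

Call:
{"method": "jog_arm", "body": {
  "plan": [
    [-0.0027,0.002,0,1.5,2,0,1],
    [-0.0027,0.002,0,1.5,2,0,1],
    [-0.0027,0.002,0,1.5,2,0,1],
    [0,0,0,0,0,0,1],
    [0,0,0,0,0,0,1],
    [0,0,0,0,0,0,1]
  ]
}}

```text
clock: 14.1
ee_pos: [0.5667, 0.0972, 0.1367]
ee_rot: [-2.372, -0.357, 0.398]
wrist_force: [-0.2, 0.7, -5.9]
grip_width: 0.013
```

```bash
python3 look.py 7; python3 - <<'E'
from h import *
# stud positions in the tool/caddy frame from wrist picture: yellow blobs, ray-cut with stud-top plane
s=env.state();T=R.from_rotvec(s['ee_rot']);o=s['ee_pos']+T.apply([0,0,.078])
C=T.as_matrix()[:,[1,0,2]]*np.array([1,1,-1])
print('down dir in caddy',(C.T@[0,0,-1]).round(3))
p,d,P,n,f=cloud('w7')
h=cv2.cvtColor(p,cv2.COLOR_RGB2HSV); m=(h[...,0]>12)&(h[...,0]<35)&(h[...,1]>150)&(h[...,2]>60)
Q=(P-o)@C; m&=(abs(Q[...,0])<.085)&(abs(Q[...,1])<.06)&(d>0)
print(m.sum()); q=Q[m].astype(np.float32)
_,l,c=cv2.kmeans(q[:,:2].copy(),4,None,(3,50,1e-5),10,0)
print((c*1000).round(0).tolist(),q[:,2].mean(),np.linalg.norm(c-[.063,.038],axis=1).round(3))
E
```

```text
14.1 [0.5666791  0.09722206 0.1366801 ] [-0.2  0.7 -5.9] [-0.15  0.23  1.61  0.58  1.83  1.12] tilt 44.685508512648035 origin if rigid [0.53730309 0.14354329 0.08122387]
down dir in caddy [ 0.678  0.185 -0.711]
2012
[[38.0, 47.0], [73.0, 16.0], [62.0, 28.0], [51.0, 39.0]] 0.014398476 [0.027 0.024 0.01  0.012]
```

View pics/v7.png

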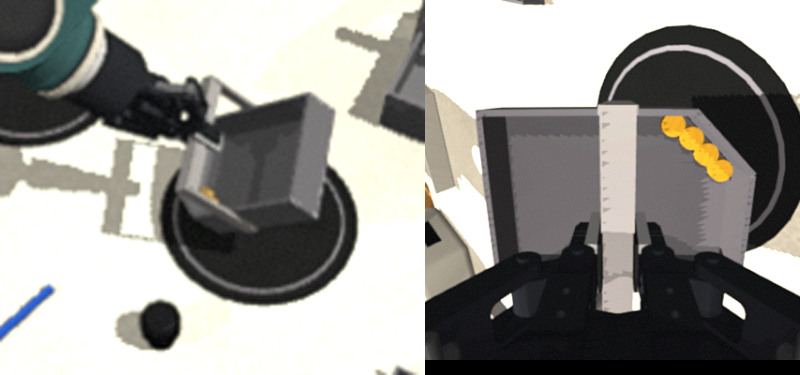

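All four studs now sit side by side along the slanting wall: (673,126), (690,140), (707,155) and (720,171). By measurement each is within 27 mm of the corner point. I'll turn the tilt squarely toward the cut corner (about 36°) so it's lowest, then hold still.

Call:
{"method": "jog_arm", "body": {
  "plan": [
    [0.0015,-0.00245,0,-1.8,-1.1,1.5,1],
    [0.0015,-0.00245,0,-1.8,-1.1,1.5,1],
    [0.0015,-0.00245,0,-1.8,-1.1,1.5,1],
    [0.0015,-0.00245,0,-1.8,-1.1,1.5,1],
    [0.0015,-0.00245,0,-1.8,-1.1,1.5,1],
    [0.0015,-0.00245,0,-1.8,-1.1,1.5,1],
    [0.0015,-0.00245,0,-1.8,-1.1,1.5,1],
    [0.0015,-0.00245,0,-1.8,-1.1,1.5,1],
    [0,0,0,0,0,0,1],
    [0,0,0,0,0,0,1],
    [0,0,0,0,0,0,1],
    [0,0,0,0,0,0,1],
    [0,0,0,0,0,0,1],
    [0,0,0,0,0,0,1]
  ]
}}

```text
clock: 15.6
ee_pos: [0.5752, 0.1168, 0.1442]
ee_rot: [-2.642, -0.239, 0.67]
wrist_force: [1.3, 0.1, -4.9]
grip_width: 0.013
```

```bash
python3 look.py 8; python3 - <<'E'
from h import *
s=env.state();T=R.from_rotvec(s['ee_rot']);o=s['ee_pos']+T.apply([0,0,.078])
C=T.as_matrix()[:,[1,0,2]]*np.array([1,1,-1])
print('down dir in caddy',(C.T@[0,0,-1]).round(3),'corner world',o+C@[.063,.038,.004])
p,d,P,n,f=cloud('w8')
h=cv2.cvtColor(p,cv2.COLOR_RGB2HSV); m=(h[...,0]>12)&(h[...,0]<35)&(h[...,1]>150)&(h[...,2]>60)
Q=(P-o)@C; m&=(abs(Q[...,0])<.085)&(abs(Q[...,1])<.06)&(d>0)
q=Q[m].astype(np.float32)
_,l,c=cv2.kmeans(q[:,:2].copy(),4,None,(3,50,1e-5),10,0)
print((c*1000).round(0).tolist(),q[:,2].mean(),np.linalg.norm(c-[.063,.038],axis=1).round(3))
# true caddy floor normal, from depth
m=(abs(Q[...,2]-.004)<.012)&(Q[...,0]>-.06)&(Q[...,0]<-.02)&(Q[...,1]>-.03)&(Q[...,1]<.04)
F=Q[m]; A=np.linalg.lstsq(np.c_[F[:,:2],np.ones(len(F))],F[:,2],rcond=None)[0]; print('floor in tool-caddy frame: slopes deg',np.degrees(A[:2]).round(1),'z0',A[2],len(F))
E
```

```text
15.6 [0.57521148 0.11680652 0.14422609] [ 1.3  0.1 -4.9] [-0.01  0.27  1.5   0.36  1.9   1.4 ] tilt 36.52851748663465 origin if rigid [0.53710627 0.14332999 0.08154836]
down dir in caddy [ 0.422  0.419 -0.804] corner world [0.5763128  0.09489879 0.04228099]
[[38.0, 47.0], [73.0, 17.0], [62.0, 28.0], [51.0, 39.0]] 0.014070924 [0.027 0.024 0.01  0.012]
floor in tool-caddy frame: slopes deg [0.2 0.2] z0 0.004290786657127557 5349
```

View pics/v8.png

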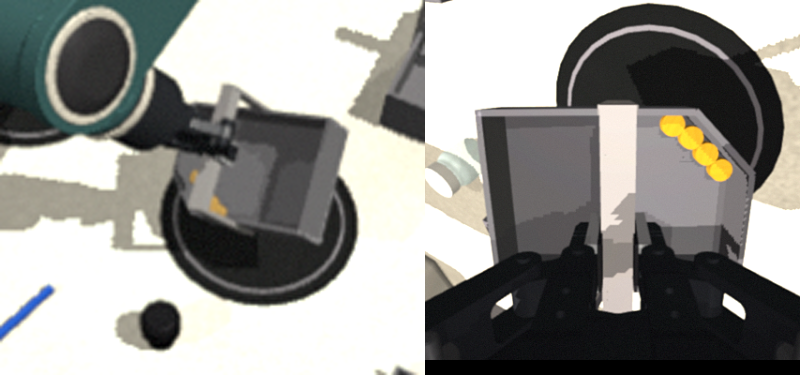

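The tilt is 36.5° straight toward the cut corner, and the floor depth shows no slip in the grip (0.2°). The caddy's centre is over the mat's centre, its lowest edge is about 4 cm up, and the four studs are lined up on the slanting wall. Handing in.

```bash
python3 -c "
from bench import env
print(env.hand_in())"
```

```text
the job is handed in; nothing more can be done
None
```

The job is handed in at about 16 s on the robot's clock, well under the 48 s limit. I gripped the caddy by its bar and slid it flat (never lifted on the way) to the middle of the empty mat. There I lifted it 80 mm and tilted it in steps until all four studs lay along the cut-off corner's slanting wall.

My last checks:
- **Tilt:** 36.5°, pointing straight at the cut corner, with no measurable slip in the grip (0.2°).
- **Position:** the caddy's centre is within about 2 mm of the mat's centre, and the lowest corner is about 4 cm above the bench.
- **Studs:** 10, 12, 24 and 27 mm from the corner point, and unchanged through the last tilt.
- **Bystanders:** those in view after the slide were in place, and nothing came near the others; I did not take a full picture of the bench at the end.

One check gave a poor reading: the top camera's measurement of the caddy rim after the slide was partly hidden by the arm. I judged that centring from the arm's position and the scene picture instead. No other check disagreed.

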